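# Shut and latch the strip sample chamber

### The arm

A 6-joint arm with a two-finger parallel gripper is mounted at the origin on the work surface. World frame = base frame: x ahead of the robot, y to its left, z up, the work surface at z = 0. Lengths are in m, angles in rad, forces in N, time in s.
With the tool pointing down it reaches from about 0.25 to 0.725 m from the base axis. Payload 4 kg.
Tool frame: the origin (TCP) lies midway between the tips of the shut fingers; the grasp point (between the pads) lies 19 mm behind it; z points along the fingers, y is the direction in which the jaws open and shut (so a half turn about z gives the same grasp; the last joint's range is limited). The gripper opens to 85 mm and grips with 20 to 120 N. Pads are 22 mm wide; open, the fingers measure 114 mm over their backs; the gripper's body (76 mm by 85 mm) begins 54 mm behind the grasp point. The pads swing forward as they close: fully open they stand 13 mm farther back than shut.
Start: joints at [-1.216, 0.241, 0.005, 1.335, 0, 1.571], TCP at [0.174, -0.469, 0.231] pointing down, gripper open.
Joint ranges: [-2.72, 2.72], [-1.05, 1.87], [-1.09, 1.28], [-1.99, 2.15], [-1.42, 1.44], [-3.14, 3.14]. Speed limits (rad/s): [2.79, 2.79, 3.14, 3.14, 3.14, 3.14].

### API

Orientations are given as a unit quaternion [x, y, z, w].
In Python, from workcell import bot, eyes, job gives the robot as it stands.
- The arm moves only by the shell command python3 -m crank 'ROWS'. ROWS is a JSON object of lists of equal length, an entry for each row: "dr": the turn, a rotation vector about the tool's x, y, z in rad, a list of three; "travel": the shift along the tool's x, y, z in m, a list of three; "hand": the finger opening in m, from 0 to 0.0854. In form: {"dr": [[wx, wy, wz], ...], "travel": [[x, y, z], ...], "hand": [hand, ...]}. A call has 1 to 10 rows; each row is the pose to reach, as a shift and turn from the pose commanded when the call began, along the tool's axes at that moment; what a row does not reach only later rows make up. A row lasts 1/8 s, in which the tool goes at most 62.5 mm and 10.7 degrees, less where a joint would pass 70% of its speed; a pose out of reach is approached as far as the arm can. A call with a gripper value outside its range is refused whole. The fingers move at their own pace and stop on an object; the grip force is fixed at half the most. Time passes only in rows, so rows that repeat a pose let the fingers close. It gives the time, the measured TCP pose, the force and the opening at its end, in the units of the state.
- bot.get_obs(): the state, without advancing time (a new reading comes with each control period).
- eyes.camera(name): name is "scene" or "side" or "wrist"; returns a dict with "color" (420x560x3 uint8, red, green, blue), "K" (3x3 intrinsics, pixels), "D" ([k1, k2, p1, p2, k3] as OpenCV has them; the pictures are not rectified), "R" (3x3) and "t" (3): a world point X has camera coordinates R X + t; the wrist camera has in their place "T_tool_cam" (4x4, takes a point from camera to tool coordinates, whose origin is the TCP and whose axes are the flange's). Camera axes: x right, y down, z forward; pixel columns grow to the right and rows downward; lengths in m; the calibration is good to about 2 mm. A picture is of the moment at which its call begins: read the wrist's pose just before it. There is no depth.
- job.job_done(): hands the job in, once; it reports no verdict.
The state is a dict: "clock": time; "joint_pos": joint angles; "joint_vel": joint speeds; "tau": joint torques, N m; "eef_pos": TCP position; "tool_rot": TCP orientation; "ft_force": force on the tool from outside, world axes, zero at the start; "ft_torque": the same for the moment, N m; "grip_width": finger opening in m.
Only numpy, scipy, OpenCV 4.12 (cv2) and the standard library are available. Lean on these libraries where they do the work, as an engineer would, in place of code of your own. Each camera call takes 0.05 s, during which the arm holds its last target.

### The job

The sample strips are loaded: swing the chamber's hinged cover fully shut, then push its orange quarter-turn stud in and turn it a quarter turn clockwise (seen from above) until it locks and stays locked, and let go. How far the stud must go in differs from one chamber to the next: press only until you feel it bottom on its rubber buffer, keep the push gentle, never force it, and leave the jars and other things around the chamber where they are.

Things in the scene. Friction and masses are not known exactly. Their poses are not given: they have to be found in the camera images.
- chamber: White open-topped housing, 200 x 200 mm and 95 mm high, fixed to the bench. Origin: centre of its underside; z up, x from its front (the stud's side, facing the robot more or less) to the hinge at its back. Its rim is at z = 95 mm.
- cover_hinge (a point): Point on the hinge axis of the cover: chamber frame x = +100 mm, y = 0, z = 95 mm. The hinge axis runs along the chamber's y. The point's axes turn with the cover; they are the chamber's axes when it is shut.
- cover (a joint): Angle of the clear, blue-edged cover (rad): 0 shut on the rim; grows as its front edge swings up and away. Starts at 0.6 to 1.0. Plate 8 mm thick, underside through the hinge axis, 200 mm wide (y), reaching 205 mm forward (-x) of the hinge. A stiff hinge (0.8 N m) holds it at any angle; press it down with some newtons near its front edge, beside the stud.
- wing_center (a point): Middle of the stud's orange wing grip: 42 mm long (point's y), 12 mm thick (x), 28 mm high (z). It stands on a round metal flange 56 mm across, 5 mm thick, its upper face 14 mm below this point. The stud is on the cover, 175 mm forward of the hinge, midway across; not pushed in, this point is 50 mm above the cover's top face. Grip the wing or press on the flange.
- plunger (a joint): How far the stud is pushed in (m), 0 to 0.030, against a spring (3 N at rest, 0.2 N more per mm). With the cover shut, a cross pin below stops it turning until it is in by a depth that differs between starts and cannot be seen, 4 to 25 mm; 1.5 mm deeper it bottoms on a rubber buffer (20 N per mm), felt as a sharp rise. Held there it turns freely (about 0.03 N m).
- wing (a joint): Turn of the stud (rad): 0 at the start (wing along the chamber's y), growing clockwise seen from above, end stop at 1.571 (wing along the chamber's x). From about 1.4 on, when let up, it springs up about 4 mm into a notch and is locked; let up earlier it is not. Do not turn it while the cover is open: the cross pin would miss its slot.
- interlock (a joint): Small interlock switch hidden under the cover (m): 0 normally, 0.004 when the stud has sprung up into its notch and is locked.
- catch: Steel catch fixed inside the chamber under the stud, 75 mm in front of the chamber's centre; origin on the chamber's underside. It carries the slot, buffer and notch for the stud, at a height that is not given. Overloaded, that is breaking it, above 25 N.
- jar_a: White jar, 64 mm across, 65 mm tall, a bystander; origin under its centre.
- jar_b: Low jar with a grey lid, 72 mm across, 55 mm tall, a bystander; origin under its centre.
- tape_roll: Brown tape roll lying flat, 60 mm across, 19 mm high, beside the chamber, a bystander; origin under its centre.
- petri_dish: Clear round dish, 90 mm across, 14 mm high, beside the chamber, a bystander; origin under its centre.
- blue_tube: Blue bottle, 40 mm across, 120 mm tall, a bystander; origin under its centre.

How it is judged:
On the way, in this order (a step that is already met when the one before it is completed fails the run):
1. the cover is fully shut, with the stud not yet turned (value of joint cover below 0.03 rad and value of joint wing below 0.2 rad), for 0.2 s.
2. the stud, pushed in, has been turned to the end of its quarter turn (value of joint wing above 1.3 rad and value of joint cover below 0.03 rad), for 0.1 s.
At the end, for the whole second after the job is handed in: The cover is shut (within 0.03 rad), the stud is turned clockwise by more than 1.3 rad, has sprung up into its notch (interlock above 2.5 mm) and is at rest, let go (all of step 2 and value of joint interlock above 0.0025 m and velocity of joint wing between -0.05 and 0.05 rad/s); the robot touches nothing.
It fails at once if the stud is forced: its catch is loaded with more than 25 N (contact force between catch and anything else above 25 N).
It fails at once if a jar, the bottle, the tape roll or the dish is shifted by more than 30 mm (distance of any of jar_a, jar_b, tape_roll, petri_dish, blue_tube from where it was at the start of the episode above 0.03 m).
It also fails if it takes over 58 s, if anything falls off the work surface, if the arm or the gripper's body presses on something with over 40 N, if the wrist force passes 120 N, or if a joint passes its speed limit or range.

## Working session

There is one attempt and no reset: what is moved stays moved. The work goes in short steps, Python scripts to look and compute and a shell command to move; the robot and the scene stay as the last step left them, time stands still between calls to the robot, and variables do not carry over. Pictures are saved under pics/ and viewed, and the job is handed in when it is done.

```bash
ls; mkdir -p pics; python3 - <<'E'
from workcell import bot, eyes, job
import cv2
o=bot.get_obs(); print(o)
for n in ["scene","side","wrist"]:
    c=eyes.camera(n); cv2.imwrite(f"pics/{n}0.png",c["color"][:,:,::-1])
    print(n,{k:v for k,v in c.items() if k!="color"})
E
```

```text
pics
{'clock': 0.0, 'joint_pos': array([-1.21599949e+00,  2.41404412e-01,  3.72615633e-03,  1.33517274e+00,
        2.34201698e-05,  1.57079396e+00]), 'joint_vel': array([ 0.00088485, -0.00116296, -0.00058892, -0.00041295,  0.00096331,
        0.00088657]), 'tau': array([ 7.03380174e-04, -3.72321582e+01,  2.52405775e+01,  1.69838819e-02,
        2.21311398e-04, -5.26373952e-06]), 'eef_pos': array([ 0.17349108, -0.46827434,  0.23041795]), 'tool_rot': array([ 9.84305396e-01,  1.76470484e-01, -1.69765735e-04, -1.01327894e-03]), 'ft_force': array([ 0.98314445, -0.38191996, -0.39507524]), 'ft_torque': array([-0.03230807,  0.02164754,  0.0129958 ]), 'grip_width': 0.08539663854082445}
scene {'K': array([[430.62048015,   0.        , 278.19438984],
       [  0.        , 430.62048015, 208.98130336],
       [  0.        ,   0.        ,   1.        ]]), 'D': array([-0.09498432,  0.        ,  0.        ,  0.        ,  0.        ]), 'R': array([[-1.97385469e-02,  9.99724054e-01,  1.27359684e-02],
       [ 8.50436177e-01,  2.34862908e-02, -5.25553712e-01],
       [-5.25707808e-01,  4.57461653e-04, 
[... 427 characters left out ...]
      [ 0.28661576, -0.73721765, -0.61185092]]), 't': array([0.52035613, 0.19971055, 1.1777645 ])}
wrist {'K': array([[359.61792554,   0.        , 278.51501042],
       [  0.        , 359.61792554, 211.7224992 ],
       [  0.        ,   0.        ,   1.        ]]), 'D': array([-0.02784388,  0.        ,  0.        ,  0.        ,  0.        ]), 'T_tool_cam': array([[-5.51554687e-04, -9.45029774e-01, -3.26983824e-01,
         8.48149535e-02],
       [ 9.99999848e-01, -5.16955121e-04, -1.92720914e-04,
         1.42196049e-03],
       [ 1.30910396e-05, -3.26983881e-01,  9.45029916e-01,
        -1.42489210e-01],
       [ 0.00000000e+00,  0.00000000e+00,  0.00000000e+00,
         1.00000000e+00]])}
```

View pics/scene0.png

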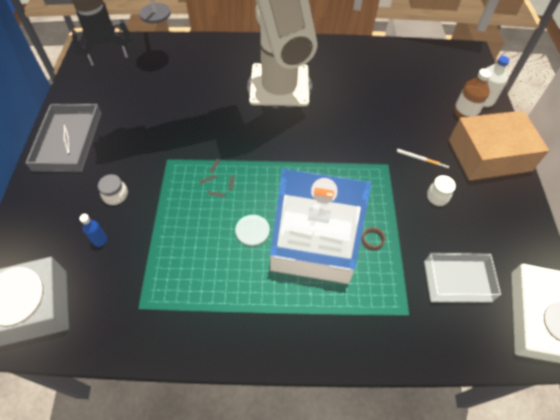

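View pics/side0.png

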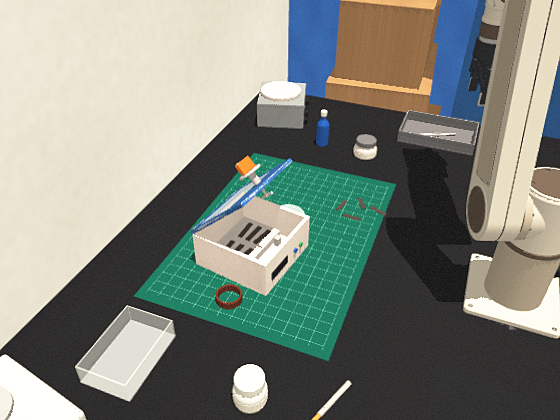

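```bash
python3 - <<'E'
import cv2
a=cv2.imread("pics/scene0.png")[165:295,255:395]; cv2.imwrite("pics/sc.png",cv2.resize(a,None,fx=5,fy=4.6,interpolation=cv2.INTER_CUBIC) if 0 else cv2.resize(a,None,fx=4.5,fy=4.5,interpolation=cv2.INTER_CUBIC))
a=cv2.imread("pics/side0.png")[145:315,180:330]; cv2.imwrite("pics/sd.png",cv2.resize(a,None,fx=3.5,fy=3.5,interpolation=cv2.INTER_CUBIC))
E
```

```text
(no output)
```

View pics/sc.png

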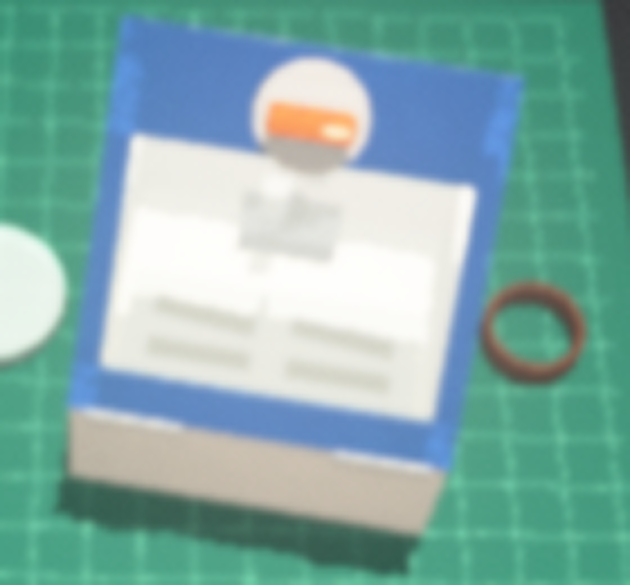

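View pics/sd.png

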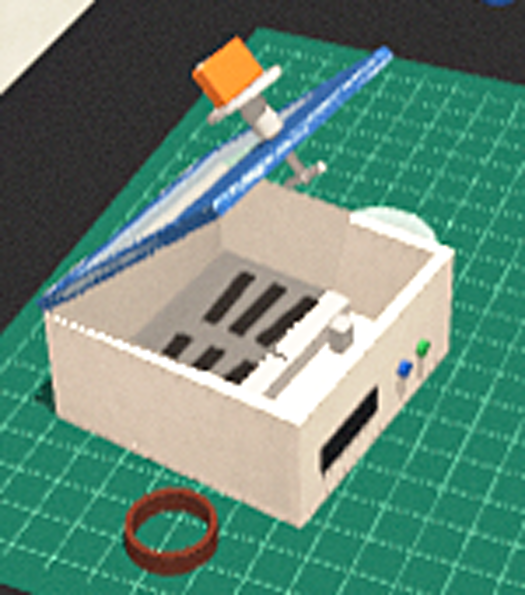

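```bash
cat > h.py <<'E'
import numpy as np, cv2
from scipy.optimize import least_squares
from scipy.spatial.transform import Rotation as Ro
S=dict(K=np.array([[430.62048015,0,278.19438984],[0,430.62048015,208.98130336],[0,0,1]]),D=np.array([-0.09498432,0,0,0,0]),R=np.array([[-1.97385469e-02,9.99724054e-01,1.27359684e-02],[8.50436177e-01,2.34862908e-02,-5.25553712e-01],[-5.25707808e-01,4.57461653e-04,-8.50665088e-01]]),t=np.array([1.16944620e-03,-4.22086372e-01,1.44950322]))
D=dict(K=np.array([[512.16559723,0,282.62070339],[0,512.16559723,204.98443263],[0,0,1]]),D=np.array([0.05298923,0,0,0,0]),R=np.array([[-0.92966317,-0.36831729,0.00829268],[-0.23146878,0.56643845,-0.79092963],[0.28661576,-0.73721765,-0.61185092]]),t=np.array([0.52035613,0.19971055,1.1777645]))
def proj(c,P):
    return cv2.projectPoints(np.asarray(P,float).reshape(-1,1,3),cv2.Rodrigues(c["R"])[0],c["t"],c["K"],c["D"])[0].reshape(-1,2)
def cov(p,a):  # cover frame (rel hinge, shut axes) -> chamber
    c,s=np.cos(a),np.sin(a); p=np.atleast_2d(p)
    # front edge at -x goes up
    return np.c_[c*p[:,0]+s*p[:,2], p[:,1], -s*p[:,0]+c*p[:,2]]+[.1,0,.095]
def cham(p,q):
    c,s=np.cos(q[2]),np.sin(q[2]); p=np.atleast_2d(p)
    return np.c_[q[0]+c*p[:,0]-s*p[:,1], q[1]+s*p[:,0]+c*p[:,1], p[:,2]]
E
python3 - <<'E'
from h import *
sc=lambda u,v:(u/4.5+255,v/4.5+165); sd=lambda u,v:(u/3.5+180,v/3.5+145)
# scene: image right=+y
obs=[(S,'v',(-.205,-.1,.008),sc(122,15)),(S,'v',(-.205,.1,.008),sc(523,75)),(S,'c',(.1,-.1,0),sc(72,475)),(S,'c',(.1,.1,0),sc(425,535)),
(S,'v',(-.175,0,.072),sc(311,122)),
(D,'c',(-.1,.1,.095),sd(302,415)),(D,'c',(-.1,.1,0),sd(302,525)),(D,'c',(-.1,-.1,.095),sd(453,255)),(D,'c',(.1,.1,0),sd(58,412)),(D,'v',(-.205,-.1,.004),sd(390,52)),(D,'v',(-.175,0,.058),sd(230,75))]
def f(q):
    return np.concatenate([proj(c,cham(p if k=='c' else cov(p,q[3]),q))[0]-uv for c,k,p,uv in obs])
r=least_squares(f,[.5,.1,0,.8],loss='soft_l1'); print(r.x); print(f(r.x).reshape(-1,2).round(1))
q=r.x
for a in (q[3],0):
  print('wing',cham(cov((-.175,0,.058),a),q),'front edge',cham(cov([(-.205,y,.008) for y in(-.06,0,.06)],a),q))
E
```

```text
[ 0.59640171  0.10640288 -0.15081448  0.74732958]
[[-0.4 -0.2]
 [-0.3 -0.3]
 [-0.6 -0.1]
 [-0.7 -0.7]
 [-0.1 -0.1]
 [-0.6  2.1]
 [-0.1  0.9]
 [-0.3 -2.3]
 [-0.8  1.4]
 [ 0.   0.1]
 [-0.1 -0.1]]
wing [[0.60733414 0.1047415  0.2564878 ]] front edge [[0.54296575 0.05383458 0.24020295]
 [0.55198035 0.11315353 0.24020295]
 [0.56099496 0.17247247 0.24020295]]
wing [[0.52225304 0.11767114 0.153     ]] front edge [[0.48357896 0.0628595  0.103     ]
 [0.49259357 0.12217844 0.103     ]
 [0.50160817 0.18149738 0.103     ]]
```

```bash
python3 -m crank '{"dr":[[0,0,-0.18],[0,0,-0.18]],"travel":[[0,0,-0.06],[0,0,-0.09]],"hand":[0,0]}'; python3 -c "
from workcell import bot
o=bot.get_obs();print(o['joint_pos'])"
```

```text
clock: 0.4
eef_pos: [0.1738, -0.469, 0.3233]
tool_rot: [0.964, 0.265, 0.0, 0.001]
ft_force: [0.3, -0.9, 0.2]
grip_width: 0.0519
[-1.21600492e+00  2.20875722e-01  2.16241704e-01  1.56453857e+00
  2.81980949e-05  1.38980687e+00]
```

```bash
cat >> h.py <<'E'
Q=np.array([0.59640171,0.10640288,-0.15081448,0.74732958])
def st():
    from workcell import bot
    return bot.get_obs()
def need(P,yaw=None,o=None):
    o=o or st(); R=Ro.from_quat(o['tool_rot']); 
    x=R.as_matrix()[:,0]; y0=np.arctan2(x[1],x[0])
    print('travel',(R.inv().apply(np.array(P)-o['eef_pos'])).round(4),'yaw',y0.round(4), 'drz', None if yaw is None else round(-((yaw-y0+np.pi)%(2*np.pi)-np.pi),4),'F',o['ft_force'].round(2),'t',o['clock'])
E
python3 - <<'E'
from h import *
for a in np.linspace(Q[3],0,6): print(round(a,3),cham(cov((-.185,-.07,.008),a),Q).round(4))
p=cham(cov((-.185,-.07,.008),Q[3]),Q)[0]; need([p[0],p[1],.30])
E
```

```text
0.747 [[0.556  0.0417 0.2266]]
0.598 [[0.538  0.0445 0.2057]]
0.448 [[0.5234 0.0467 0.1824]]
0.299 [[0.5123 0.0484 0.1571]]
0.149 [[0.5051 0.0495 0.1305]]
0.0 [[0.5018 0.05   0.103 ]]
travel [ 0.5894 -0.2441  0.0228] yaw 0.5358 drz None F [ 0.32 -0.91  0.2 ] t 0.4
```

```bash
python3 -m crank '{"dr":[[0,0,-0.17],[0,0,-0.34],[0,0,-0.51],[0,0,-0.68],[0,0,-0.85],[0,0,-1.02],[0,0,-1.19],[0,0,-1.36],[0,0,-1.53],[0,0,-1.7]],"travel":[[0.056,-0.023,0.002],[0.113,-0.047,0.004],[0.17,-0.07,0.006],[0.227,-0.094,0.008],[0.284,-0.117,0.01],[0.341,-0.141,0.012],[0.398,-0.164,0.014],[0.455,-0.188,0.016],[0.512,-0.212,0.018],[0.565,-0.234,0.02]],"hand":[0,0,0,0,0,0,0,0,0,0]}'; python3 -c "
from h import *
print(st()['joint_pos'])
need([.556,.0417,.26],-1.72)"
```

```text
clock: 1.65
eef_pos: [0.5414, 0.0224, 0.3009]
tool_rot: [0.435, 0.9, -0.0, -0.0]
ft_force: [-0.3, -0.4, 0.7]
grip_width: -0.0001
[ 4.15093636e-02  3.10130695e-01  2.77801606e-01  1.53875876e+00
 -2.16254300e-04  9.41988067e-01]
travel [0.006  0.0234 0.0409] yaw 2.2411 drz -2.3221 F [-0.3  -0.37  0.67] t 1.65
```

```bash
python3 -m crank '{"dr":[[0,0,-0.18],[0,0,-0.36],[0,0,-0.54],[0,0,-0.72],[0,0,-0.9],[0,0,-1.08],[0,0,-1.26],[0,0,-1.44],[0,0,-1.62],[0,0,-1.8]],"travel":[[0.006,0.023,0],[0.006,0.023,0],[0.006,0.023,0],[0.006,0.023,0.01],[0.006,0.023,0.02],[0.006,0.023,0.03],[0.006,0.023,0.04],[0.006,0.023,0.04],[0.006,0.023,0.04],[0.006,0.023,0.04]],"hand":[0,0,0,0,0,0,0,0,0,0]}'; python3 -c "
from h import *
print(st()['joint_pos'])
need([.556,.0417,.235],-1.72)"
```

```text
clock: 2.9
eef_pos: [0.5547, 0.0393, 0.2607]
tool_rot: [-0.435, 0.901, 0.0, -0.001]
ft_force: [-0.2, -0.7, 0.2]
grip_width: -0.0
[ 7.07555911e-02  3.45495222e-01  2.24698811e-01  1.45123982e+00
 -2.25524843e-05 -8.28390025e-01]
travel [-0.0027  0.0004  0.0257] yaw -2.2424 drz -0.5224 F [-0.23 -0.7   0.22] t 2.9
```

```bash
python3 -m crank '{"dr":[[0,0,-0.18],[0,0,-0.36],[0,0,-0.522],[0,0,-0.522],[0,0,-0.522]],"travel":[[-0.0027,0,0],[-0.0027,0,0.01],[-0.0027,0,0.02],[-0.0027,0,0.026],[-0.0027,0,0.026]],"hand":[0,0,0,0,0]}'; python3 - <<'E'
from h import *
from workcell import eyes
need([.538,.0445,.2057])
for n in("scene","side"):
    cv2.imwrite(f"pics/{n}1.png",cv2.resize(eyes.camera(n)["color"][110:320,150:430,::-1],None,fx=2.5,fy=2.5))
E
```

```text
clock: 3.52
eef_pos: [0.5565, 0.0414, 0.2349]
tool_rot: [-0.649, 0.761, 0.0, -0.0]
ft_force: [-0.1, 0.2, 0.6]
grip_width: -0.0002
travel [-0.0002  0.0187  0.0292] yaw -1.7287 drz None F [-0.13  0.18  0.56] t 3.525
```

View pics/side1.png

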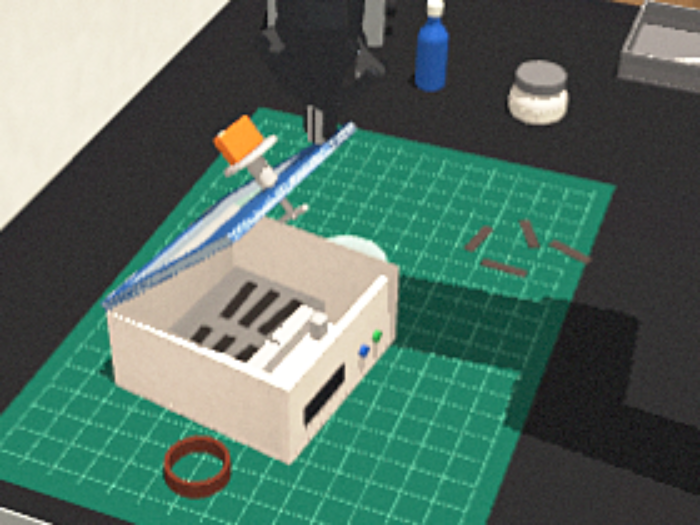

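```bash
python3 -m crank '{"dr":[[0,0,0],[0,0,0],[0,0,0],[0,0,0],[0,0,0],[0,0,0],[0,0,0],[0,0,0]],"travel":[[0,0.005,0.01],[0,0.012,0.02],[0,0.0187,0.03],[0,0.026,0.041],[0,0.0335,0.053],[0,0.039,0.065],[0,0.0447,0.078],[0,0.0485,0.091]],"hand":[0,0,0,0,0,0,0,0]}'; python3 - <<'E'
from h import *
from workcell import eyes
need([.5018,.05,.103])
cv2.imwrite("pics/side2.png",cv2.resize(eyes.camera("side")["color"][110:320,150:430,::-1],None,fx=2.5,fy=2.5))
E
```

```text
clock: 4.62
eef_pos: [0.5086, 0.0491, 0.1436]
tool_rot: [-0.65, 0.76, -0.0, 0.0]
ft_force: [2.1, 0.7, 2.3]
grip_width: -0.0001
travel [0.0002 0.0069 0.0406] yaw -1.7264 drz None F [2.05 0.72 2.33] t 4.625
```

View pics/side2.png

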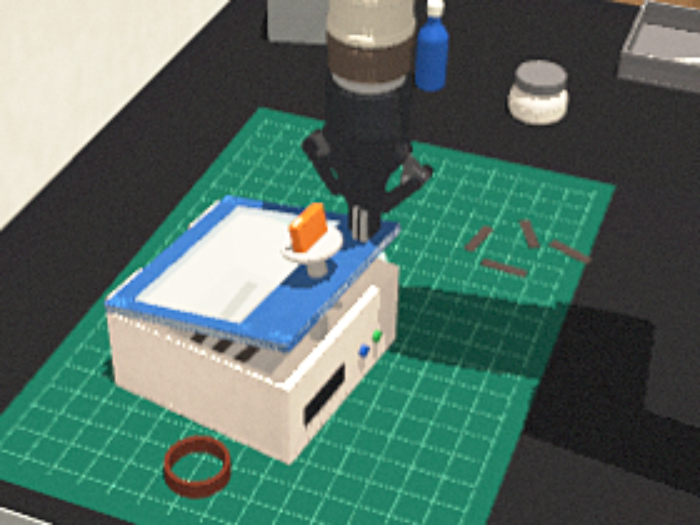

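Works: the cover is following the fingertips. Continuing to the rim, then a small extra press.

```bash
python3 -m crank '{"dr":[[0,0,0],[0,0,0],[0,0,0],[0,0,0],[0,0,0],[0,0,0]],"travel":[[0,0.003,0.012],[0,0.005,0.024],[0,0.006,0.032],[0,0.007,0.037],[0,0.007,0.039],[0,0.007,0.039]],"hand":[0,0,0,0,0,0]}'; python3 -c "
from h import *
need([.5018,.05,.103])"
```

```text
clock: 5.42
eef_pos: [0.5015, 0.0501, 0.1051]
tool_rot: [-0.65, 0.76, 0.0, -0.0]
ft_force: [-0.5, 0.2, 0.4]
grip_width: 0.0002
travel [ 0.     -0.0003  0.0021] yaw -1.7264 drz None F [-0.48  0.16  0.43] t 5.425
```

```bash
python3 -m crank '{"dr":[[0,0,0],[0,0,0],[0,0,0]],"travel":[[0,0,0.001],[0,0,0.002],[0,0,0.003]],"hand":[0,0,0]}'; python3 -c "
from h import *
need([.5018,.05,.103])"
```

```text
clock: 5.8
eef_pos: [0.5016, 0.0501, 0.103]
tool_rot: [-0.65, 0.76, 0.0, -0.0]
ft_force: [-3.9, -0.2, 11.1]
grip_width: 0.0001
travel [ 0.     -0.0002 -0.    ] yaw -1.7263 drz None F [-3.9  -0.21 11.08] t 5.8
```

```bash
python3 -m crank '{"dr":[[0,0,0],[0,0,0],[0,0,0]],"travel":[[0,0,0.0005],[0,0,0.0005],[0,0,0.0005]],"hand":[0,0,0]}'; python3 -c "
from h import *
need([.5018,.05,.103])"
```

```text
clock: 6.18
eef_pos: [0.5016, 0.0501, 0.103]
tool_rot: [-0.65, 0.76, -0.0, 0.0]
ft_force: [-4.0, -0.3, 8.9]
grip_width: 0.0003
travel [ 0.     -0.0002  0.    ] yaw -1.7264 drz None F [-3.99 -0.33  8.91] t 6.175
```

```bash
python3 -m crank '{"dr":[[0,0,0],[0,0,0],[0,0,0],[0,0,0]],"travel":[[0,0,-0.05],[0,0,-0.1],[0,0,-0.12],[0,0,-0.12]],"hand":[0,0,0.085,0.085]}'; python3 - <<'E'
from h import *
from workcell import eyes
need([0.5222,0.1177,.22],-1.7216)
cv2.imwrite("pics/side3.png",eyes.camera("side")["color"][:,:,::-1])
cv2.imwrite("pics/scene3.png",eyes.camera("scene")["color"][:,:,::-1])
cv2.imwrite("pics/wrist3.png",eyes.camera("wrist")["color"][:,:,::-1])
a=cv2.imread("pics/side3.png")[145:315,180:330]; cv2.imwrite("pics/sd3.png",cv2.resize(a,None,fx=3.5,fy=3.5,interpolation=cv2.INTER_CUBIC))
a=cv2.imread("pics/scene3.png")[165:295,255:395]; cv2.imwrite("pics/sc3.png",cv2.resize(a,None,fx=4.5,fy=4.5,interpolation=cv2.INTER_CUBIC))
print(proj(S,cham(cov([(-.175,0,.058+.014),(-.205,-.1,.008),(-.205,.1,.008)],0),Q)),proj(D,cham(cov([(-.175,0,.058),(-.205,-.1,.008),(-.205,.1,.008)],0),Q)))
E
```

```text
clock: 6.68
eef_pos: [0.5032, 0.0502, 0.2235]
tool_rot: [-0.65, 0.76, -0.001, 0.002]
ft_force: [0.2, 0.2, -0.9]
grip_width: 0.0358
travel [-0.0697 -0.0083  0.0036] yaw -1.7264 drz -0.0048 F [ 0.22  0.23 -0.88] t 6.675
[[324.24660287 182.77724803]
 [284.53464889 182.03871501]
 [361.8106514  193.57373855]] [[279.39033301 215.90881467]
 [311.10651128 213.66073384]
 [267.61840061 263.81870307]]
```

View pics/sd3.png

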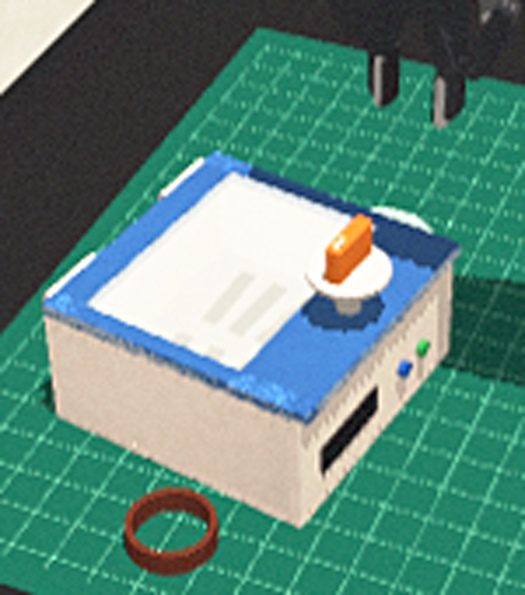

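View pics/wrist3.png

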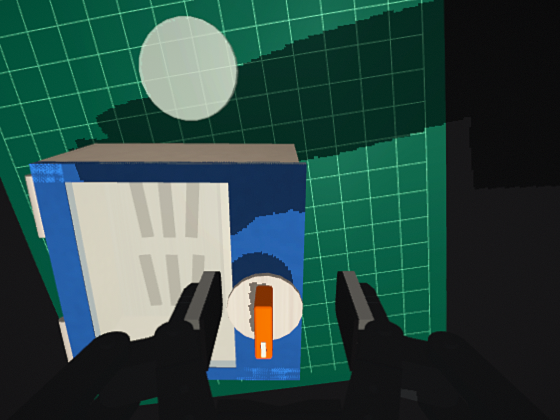

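```bash
python3 - <<'E'
from h import *
o=st(); Rt=Ro.from_quat(o['tool_rot']).as_matrix()
T=np.array([[-5.51554687e-04,-9.45029774e-01,-3.26983824e-01,8.48149535e-02],[9.99999848e-01,-5.16955121e-04,-1.92720914e-04,1.42196049e-03],[1.30910396e-05,-3.26983881e-01,9.45029916e-01,-1.42489210e-01],[0,0,0,1]])
Rc=(Rt@T[:3,:3]).T; t=-Rc@(Rt@T[:3,3]+o['eef_pos'])
W=dict(K=np.array([[359.618,0,278.515],[0,359.618,211.722],[0,0,1]]),D=np.array([-.02784,0,0,0,0]),R=Rc,t=t)
P=[(-.175+x,y,.058+.014) for x in(-.006,.006) for y in(-.021,.021)]+[(-.175,0,.044),(-.175,-.028,.044),(-.203,0,.044),(-.147,0,.044),(-.205,-.1,.008),(-.205,.1,.008)]
print(proj(W,cham(cov(P,0),Q)).round(1))
need([0.5222,0.1177,.2],-1.7216)
a=cv2.imread("pics/wrist3.png")[240:390,190:340]; cv2.imwrite("pics/w3.png",cv2.resize(a,None,fx=4,fy=4,interpolation=cv2.INTER_CUBIC))
E
```

```text
[[268.9 310.1]
 [269.8 362.8]
 [250.1 310.2]
 [252.1 362.9]
 [261.9 312.3]
 [261.1 278.4]
 [300.3 312. ]
 [223.6 312.4]
 [302.1 166.7]
 [298.4 381.3]]
travel [-0.0702 -0.0105  0.0201] yaw -1.7264 drz -0.0048 F [-0.16 -0.53 -0.68] t 6.825
```

View pics/w3.png

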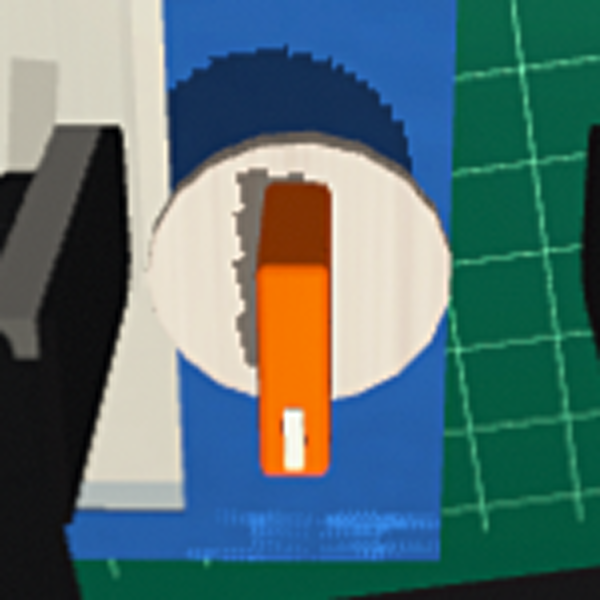

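```bash
python3 -m crank '{"dr":[[0,0,0],[0,0,-0.005],[0,0,-0.005],[0,0,-0.005]],"travel":[[-0.04,-0.006,0],[-0.07,-0.0105,0.01],[-0.07,-0.0105,0.01],[-0.07,-0.0105,0.01]],"hand":[0.06,0.06,0.06,0.06]}'; python3 - <<'E'
from h import *
from workcell import eyes
o=st(); im=eyes.camera("wrist")["color"][:,:,::-1]
Rt=Ro.from_quat(o['tool_rot']).as_matrix()
T=np.array([[-5.51554687e-04,-9.45029774e-01,-3.26983824e-01,8.48149535e-02],[9.99999848e-01,-5.16955121e-04,-1.92720914e-04,1.42196049e-03],[1.30910396e-05,-3.26983881e-01,9.45029916e-01,-1.42489210e-01],[0,0,0,1]])
Rc=(Rt@T[:3,:3]).T; t=-Rc@(Rt@T[:3,3]+o['eef_pos'])
W=dict(K=np.array([[359.618,0,278.515],[0,359.618,211.722],[0,0,1]]),D=np.array([-.02784,0,0,0,0]),R=Rc,t=t)
P=[(-.175+x,y,.058+.014) for x in(-.006,.006) for y in(-.021,.021)]+[(-.203,0,.044),(-.147,0,.044)]
p=proj(W,cham(cov(P,0),Q)); print(p.round(1))
im=im.copy()
u0,v0=190,270
a=cv2.resize(im[v0:420,u0:370],None,fx=4,fy=4,interpolation=cv2.INTER_CUBIC)
for x in p: cv2.circle(a,(int((x[0]+.5-u0)*4),int((x[1]+.5-v0)*4)),3,(0,255,0),-1)
cv2.imwrite("pics/w4.png",a)
need([0.5222,0.1177,.2],-1.7216)
E
```

```text
clock: 7.32
eef_pos: [0.5222, 0.1171, 0.2105]
tool_rot: [-0.652, 0.758, 0.001, -0.001]
ft_force: [-0.6, -0.6, 0.0]
grip_width: 0.0597
[[286.7 211.9]
 [286.2 279.6]
 [264.8 211.9]
 [265.7 279.7]
 [319.8 228.6]
 [232.3 228.7]]
travel [-0.0008  0.0003  0.0111] yaw -1.722 drz -0.0004 F [-0.3  -0.47 -0.19] t 7.375
```

View pics/w4.png

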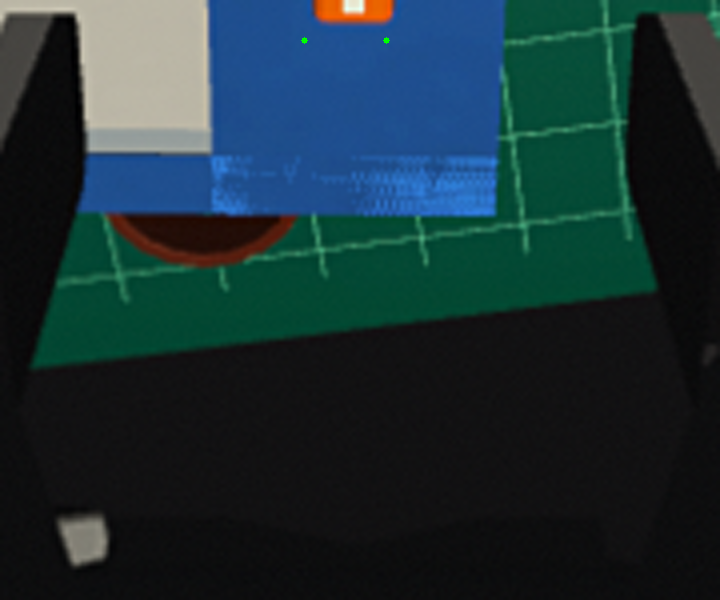

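```bash
python3 - <<'E'
from h import *
T=np.array([[-5.51554687e-04,-9.45029774e-01,-3.26983824e-01,8.48149535e-02],[9.99999848e-01,-5.16955121e-04,-1.92720914e-04,1.42196049e-03],[1.30910396e-05,-3.26983881e-01,9.45029916e-01,-1.42489210e-01],[0,0,0,1]])
Ti=np.linalg.inv(T)
W=dict(K=np.array([[359.618,0,278.515],[0,359.618,211.722],[0,0,1]]),D=np.array([-.02784,0,0,0,0]),R=Ti[:3,:3],t=Ti[:3,3])
for z in(-.01,-.006,-.002): print(z,proj(W,[(.011,-.03,z),(.011,.03,z),(-.011,-.03,z)]).round(1).tolist())
c=cv2.imread("pics/wrist3.png")
from workcell import eyes
im=eyes.camera("wrist")["color"][:,:,::-1]
cv2.imwrite("pics/w5.png",cv2.resize(im[190:390,170:390],None,fx=3,fy=3,interpolation=cv2.INTER_CUBIC))
E
```

```text
-0.01 [[203.1, 275.3], [347.3, 275.2], [206.7, 319.9]]
-0.006 [[205.0, 270.7], [345.6, 270.6], [208.4, 314.4]]
-0.002 [[206.7, 266.3], [344.0, 266.2], [210.0, 309.2]]
```

View pics/w5.png

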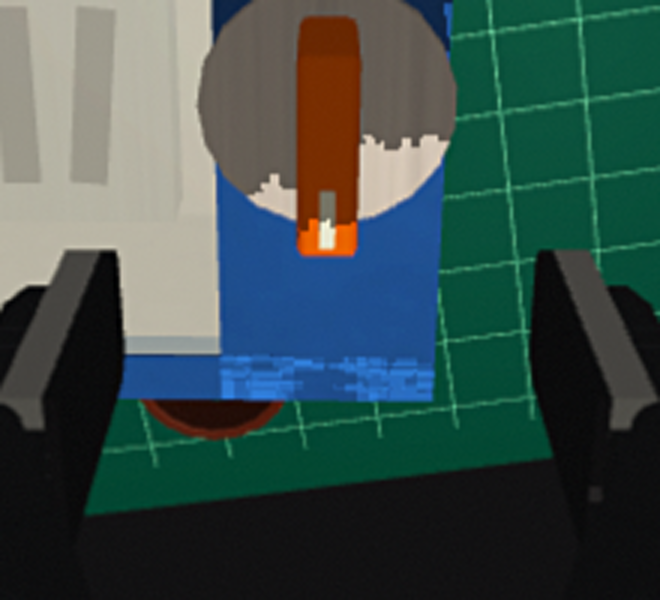

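```bash
python3 -c "
from h import *
need([0.5222,0.1177,.142],-1.7216)"
python3 -m crank '{"dr":[[0,0,0],[0,0,0],[0,0,0],[0,0,0],[0,0,0]],"travel":[[0.001,0,0.02],[0.001,0,0.04],[0.001,0,0.06],[0.001,0,0.068],[0.001,0,0.068]],"hand":[0.06,0.06,0.06,0.06,0.06]}'; python3 -c "
from h import *
need([0.5222,0.1177,.142],-1.7216)"
```

```text
travel [-0.0009  0.0005  0.0694] yaw -1.7223 drz -0.0007 F [ 0.52 -0.44  1.03] t 7.425
clock: 8.05
eef_pos: [0.5226, 0.116, 0.1437]
tool_rot: [-0.652, 0.759, 0.0, -0.0]
ft_force: [0.3, -0.5, 0.1]
grip_width: 0.0596
travel [-0.0016  0.0007  0.0017] yaw -1.7222 drz -0.0006 F [ 0.31 -0.47  0.05] t 8.05
```

```bash

python3 -m crank '{"dr":[[0,0,0],[0,0,0],[0,0,0],[0,0,0],[0,0,0],[0,0,0]],"travel":[[0,0.0005,0.001],[0,0.0005,0.001],[0,0.0005,0.001],[0,0.0005,0.001],[0,0.0005,0.001],[0,0.0005,0.001]],"hand":[0.03,0.01,0,0,0,0]}'; python3 - <<'E'
from h import *
need([0.5222,0.1177,.142],-1.7216)
from workcell import eyes
print(st()['ft_torque'])
im=eyes.camera("wrist")["color"][:,:,::-1]
cv2.imwrite("pics/w6.png",cv2.resize(im[190:390,170:390],None,fx=3,fy=3,interpolation=cv2.INTER_CUBIC))
a=eyes.camera("side")["color"][145:315,180:330,::-1]; cv2.imwrite("pics/sd6.png",cv2.resize(a,None,fx=3.5,fy=3.5,interpolation=cv2.INTER_CUBIC))
E
```

```text
clock: 8.8
eef_pos: [0.5223, 0.1168, 0.1429]
tool_rot: [-0.652, 0.758, 0.0, 0.0]
ft_force: [-1.7, 0.5, 2.1]
grip_width: 0.0108
travel [-0.0009  0.0003  0.0009] yaw -1.7214 drz 0.0002 F [-1.68  0.51  2.1 ] t 8.8
[ 0.18277468  0.30702744 -0.17504942]
```

View pics/w6.png

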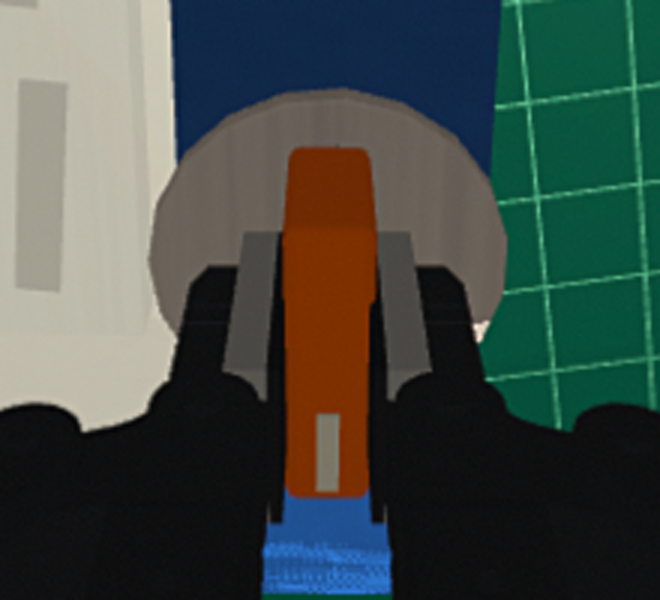

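View pics/sd6.png

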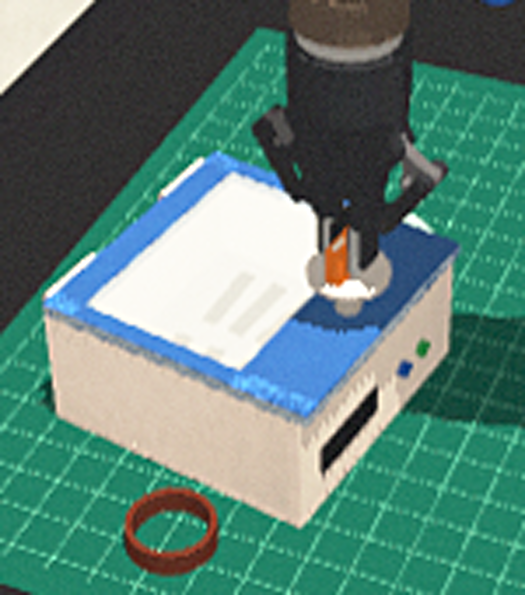

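```bash

python3 -m crank '{"dr":[[0,0,0],[0,0,0],[0,0,0],[0,0,0]],"travel":[[0,0,0.001],[0,0,0.002],[0,0,0.003],[0,0,0.003]],"hand":[0,0,0,0]}'; python3 -c "
from h import *
need([0.5222,0.1177,.142])"
```

```text
clock: 9.4
eef_pos: [0.5224, 0.1168, 0.1398]
tool_rot: [-0.652, 0.758, 0.0, 0.0]
ft_force: [-1.5, 0.4, 2.9]
grip_width: 0.0106
travel [-0.0009  0.0003 -0.0022] yaw -1.7213 drz None F [-1.55  0.4   2.95] t 9.4
```

```bash

python3 -m crank '{"dr":[[0,0,0],[0,0,0]],"travel":[[0,0,0.0007],[0,0,0.0007]],"hand":[0,0]}'; python3 -c "
from h import *
need([0.5222,0.1177,.142])"
```

```text
clock: 9.65
eef_pos: [0.5224, 0.1167, 0.1391]
tool_rot: [-0.652, 0.758, 0.0, 0.0]
ft_force: [-2.1, 1.1, 2.9]
grip_width: 0.0112
travel [-0.0009  0.0003 -0.0029] yaw -1.7213 drz None F [-2.14  1.06  2.87] t 9.65
```

```bash

python3 -m crank '{"dr":[[0,0,0],[0,0,0],[0,0,0]],"travel":[[0,0,0.0004],[0,0,0.0008],[0,0,0.0008]],"hand":[0,0,0]}'
```

```text
clock: 10.02
eef_pos: [0.5224, 0.1167, 0.1383]
tool_rot: [-0.652, 0.758, 0.0, 0.0]
ft_force: [-1.2, 2.2, 1.8]
grip_width: 0.0111
```

```bash

python3 -m crank '{"dr":[[0,0,0],[0,0,0]],"travel":[[0,0,0.0004],[0,0,0.0008]],"hand":[0,0]}'
```

```text
clock: 10.28
eef_pos: [0.5224, 0.1167, 0.1375]
tool_rot: [-0.652, 0.758, 0.0, 0.0]
ft_force: [-3.7, 1.6, 3.2]
grip_width: 0.0108
```

```bash

python3 -m crank '{"dr":[[0,0,0],[0,0,0]],"travel":[[0,0,0.0004],[0,0,0.0008]],"hand":[0,0]}'
```

```text
clock: 10.52
eef_pos: [0.5224, 0.1167, 0.1367]
tool_rot: [-0.652, 0.758, 0.0, 0.0]
ft_force: [-2.7, 2.3, 3.4]
grip_width: 0.011
```

```bash

python3 -m crank '{"dr":[[0,0,0],[0,0,0]],"travel":[[0,0,0.0004],[0,0,0.0008]],"hand":[0,0]}'; python3 - <<'E'
from h import *
from workcell import eyes
a=eyes.camera("side")["color"][145:315,180:330,::-1]; cv2.imwrite("pics/sd7.png",cv2.resize(a,None,fx=3.5,fy=3.5,interpolation=cv2.INTER_CUBIC))
E
```

```text
clock: 10.78
eef_pos: [0.5224, 0.1167, 0.1359]
tool_rot: [-0.652, 0.758, 0.0, 0.0]
ft_force: [-2.1, 1.1, 3.4]
grip_width: 0.0105
```

View pics/sd7.png

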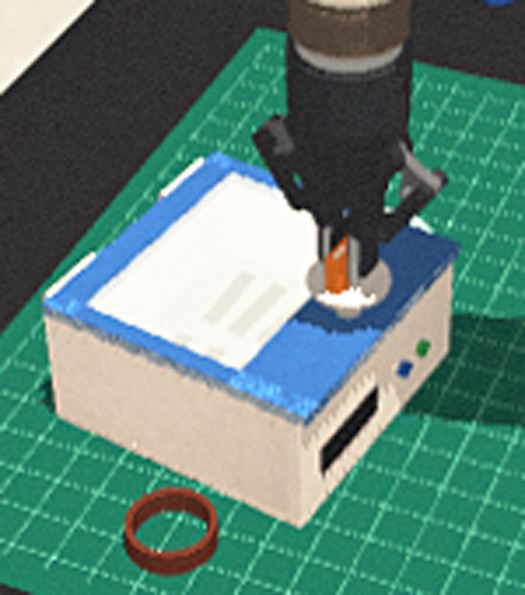

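```bash

python3 -m crank '{"dr":[[0,0,0],[0,0,0]],"travel":[[0,0,0.0004],[0,0,0.0008]],"hand":[0,0]}'
```

```text
clock: 11.08
eef_pos: [0.5224, 0.1167, 0.1351]
tool_rot: [-0.652, 0.758, 0.0, 0.0]
ft_force: [-1.3, 2.2, 3.8]
grip_width: 0.0111
```

```bash

python3 -m crank '{"dr":[[0,0,0],[0,0,0]],"travel":[[0,0,0.0004],[0,0,0.0008]],"hand":[0,0]}'
```

```text
clock: 11.32
eef_pos: [0.5224, 0.1167, 0.1343]
tool_rot: [-0.652, 0.758, 0.0, 0.0]
ft_force: [-3.4, 2.7, 3.3]
grip_width: 0.0111
```

```bash

python3 -m crank '{"dr":[[0,0,0],[0,0,0]],"travel":[[0,0,0.0004],[0,0,0.0008]],"hand":[0,0]}'
```

```text
clock: 11.58
eef_pos: [0.5224, 0.1167, 0.1335]
tool_rot: [-0.652, 0.758, 0.0, 0.0]
ft_force: [-1.8, 2.3, 4.3]
grip_width: 0.0108
```

```bash

python3 -m crank '{"dr":[[0,0,0],[0,0,0]],"travel":[[0,0,0.0004],[0,0,0.0008]],"hand":[0,0]}'
```

```text
clock: 11.82
eef_pos: [0.5224, 0.1167, 0.1327]
tool_rot: [-0.652, 0.758, 0.0, 0.0]
ft_force: [-2.4, 2.4, 3.7]
grip_width: 0.0106
```

```bash

python3 -m crank '{"dr":[[0,0,0],[0,0,0]],"travel":[[0,0,0.0004],[0,0,0.0008]],"hand":[0,0]}'
```

```text
clock: 12.08
eef_pos: [0.5224, 0.1167, 0.1319]
tool_rot: [-0.652, 0.758, 0.0, 0.0]
ft_force: [-2.4, 2.6, 3.5]
grip_width: 0.0109
```

```bash

python3 -m crank '{"dr":[[0,0,0],[0,0,0]],"travel":[[0,0,0.0004],[0,0,0.0008]],"hand":[0,0]}'
```

```text
clock: 12.32
eef_pos: [0.5224, 0.1167, 0.1311]
tool_rot: [-0.652, 0.758, 0.0, 0.0]
ft_force: [-3.8, 2.6, 4.7]
grip_width: 0.0104
```

```bash

python3 -m crank '{"dr":[[0,0,0],[0,0,0]],"travel":[[0,0,0.0004],[0,0,0.0008]],"hand":[0,0]}'
```

```text
clock: 12.58
eef_pos: [0.5224, 0.1167, 0.1303]
tool_rot: [-0.652, 0.758, -0.0, 0.0]
ft_force: [-3.2, 2.5, 5.0]
grip_width: 0.0108
```

```bash

python3 -m crank '{"dr":[[0,0,0],[0,0,0]],"travel":[[0,0,0.0004],[0,0,0.0008]],"hand":[0,0]}'
```

```text
clock: 12.82
eef_pos: [0.5224, 0.1167, 0.1295]
tool_rot: [-0.652, 0.758, 0.0, 0.0]
ft_force: [-3.1, 3.2, 5.5]
grip_width: 0.0106
```

```bash

python3 -m crank '{"dr":[[0,0,0],[0,0,0]],"travel":[[0,0,0.0004],[0,0,0.0008]],"hand":[0,0]}'
```

```text
clock: 13.08
eef_pos: [0.5224, 0.1167, 0.1287]
tool_rot: [-0.652, 0.758, 0.0, 0.0]
ft_force: [-2.9, 2.5, 4.8]
grip_width: 0.0109
```

```bash

python3 -m crank '{"dr":[[0,0,0],[0,0,0]],"travel":[[0,0,0.0004],[0,0,0.0008]],"hand":[0,0]}'
```

```text
clock: 13.32
eef_pos: [0.5224, 0.1167, 0.1279]
tool_rot: [-0.652, 0.758, -0.0, 0.0]
ft_force: [-2.3, 2.1, 5.6]
grip_width: 0.011
```

```bash

python3 -m crank '{"dr":[[0,0,0],[0,0,0]],"travel":[[0,0,0.0004],[0,0,0.0008]],"hand":[0,0]}'
```

```text
clock: 13.58
eef_pos: [0.5224, 0.1167, 0.1272]
tool_rot: [-0.652, 0.758, -0.0, 0.0]
ft_force: [-3.2, 3.8, 4.9]
grip_width: 0.0109
```

```bash

python3 -m crank '{"dr":[[0,0,0],[0,0,0]],"travel":[[0,0,0.0004],[0,0,0.0008]],"hand":[0,0]}'
```

```text
clock: 13.82
eef_pos: [0.5224, 0.1167, 0.1264]
tool_rot: [-0.652, 0.758, -0.0, 0.0]
ft_force: [-3.3, 2.6, 4.7]
grip_width: 0.0109
```

```bash

python3 -m crank '{"dr":[[0,0,0],[0,0,0]],"travel":[[0,0,0.0004],[0,0,0.0008]],"hand":[0,0]}'
```

```text
clock: 14.08
eef_pos: [0.5224, 0.1167, 0.1256]
tool_rot: [-0.652, 0.758, -0.0, 0.0]
ft_force: [-2.2, 2.6, 5.8]
grip_width: 0.011
```

```bash

python3 -m crank '{"dr":[[0,0,0],[0,0,0]],"travel":[[0,0,0.0004],[0,0,0.0008]],"hand":[0,0]}'
```

```text
clock: 14.32
eef_pos: [0.5224, 0.1167, 0.1248]
tool_rot: [-0.652, 0.758, -0.0, 0.0]
ft_force: [-2.6, 2.2, 5.7]
grip_width: 0.0107
```

```bash

python3 -m crank '{"dr":[[0,0,0],[0,0,0]],"travel":[[0,0,0.0004],[0,0,0.0008]],"hand":[0,0]}'
```

```text
clock: 14.58
eef_pos: [0.5224, 0.1167, 0.1241]
tool_rot: [-0.652, 0.758, -0.0, 0.0]
ft_force: [-2.9, 2.8, 6.4]
grip_width: 0.011
```

```bash

python3 -m crank '{"dr":[[0,0,0],[0,0,0]],"travel":[[0,0,0.0004],[0,0,0.0008]],"hand":[0,0]}'
```

```text
clock: 14.82
eef_pos: [0.5224, 0.1167, 0.1233]
tool_rot: [-0.652, 0.758, -0.0, 0.0]
ft_force: [-2.8, 2.5, 7.2]
grip_width: 0.011
```

```bash

python3 -m crank '{"dr":[[0,0,0],[0,0,0]],"travel":[[0,0,0.0004],[0,0,0.0008]],"hand":[0,0]}'
```

```text
clock: 15.08
eef_pos: [0.5224, 0.1167, 0.1225]
tool_rot: [-0.652, 0.758, -0.0, 0.0]
ft_force: [-2.8, 2.3, 5.8]
grip_width: 0.0109
```

```bash

python3 -m crank '{"dr":[[0,0,0],[0,0,0]],"travel":[[0,0,0.0004],[0,0,0.0008]],"hand":[0,0]}'
```

```text
clock: 15.32
eef_pos: [0.5225, 0.1167, 0.1218]
tool_rot: [-0.652, 0.758, -0.0, 0.0]
ft_force: [-3.9, 2.2, 7.9]
grip_width: 0.0108
```

```bash

python3 -m crank '{"dr":[[0,0,0],[0,0,0]],"travel":[[0,0,0.0003],[0,0,0.0006]],"hand":[0,0]}'
```

```text
clock: 15.58
eef_pos: [0.5225, 0.1167, 0.1216]
tool_rot: [-0.652, 0.758, -0.0, 0.0]
ft_force: [-3.8, 1.8, 9.4]
grip_width: 0.0111
```

```bash

python3 -m crank '{"dr":[[0,0,0],[0,0,0]],"travel":[[0,0,0.0003],[0,0,0.0003]],"hand":[0,0]}'
```

```text
clock: 15.82
eef_pos: [0.5225, 0.1167, 0.1215]
tool_rot: [-0.652, 0.758, -0.0, 0.0]
ft_force: [-4.5, 2.1, 9.9]
grip_width: 0.011
```

```bash

python3 -m crank '{"dr":[[0,0,0.1],[0,0,0.2],[0,0,0.3],[0,0,0.4],[0,0,0.4]],"travel":[[0,0,0],[0,0,0],[0,0,0],[0,0,0],[0,0,0]],"hand":[0,0,0,0,0]}'; python3 - <<'E'
from h import *
need([0.5222,0.1177,.142],-1.7216)
print(st()['ft_torque'],st()['joint_pos'][5])
from workcell import eyes
im=eyes.camera("wrist")["color"][:,:,::-1]
cv2.imwrite("pics/w8.png",im)
E
```

```text
clock: 16.45
eef_pos: [0.5227, 0.1166, 0.1216]
tool_rot: [-0.488, 0.873, -0.0, 0.001]
ft_force: [-4.4, 2.5, 9.6]
grip_width: 0.0111
travel [-0.0007  0.001  -0.0204] yaw -2.1216 drz -0.4 F [-4.39  2.46  9.58] t 16.45
[ 0.46275402  0.91772238 -0.01912662] -0.800371606615643
```

View pics/w8.png

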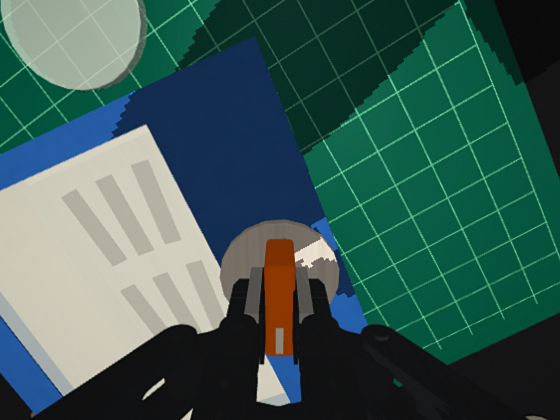

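The wing (280,300) turns with the fingers, and the torque about z is near zero. Continuing.

```bash

python3 -m crank '{"dr":[[0,0,0.12],[0,0,0.24],[0,0,0.36],[0,0,0.48],[0,0,0.6],[0,0,0.72],[0,0,0.84],[0,0,0.96],[0,0,1.06],[0,0,1.06]],"travel":[[0,0,0],[0,0,0],[0,0,0],[0,0,0],[0,0,0],[0,0,0],[0,0,0],[0,0,0],[0,0,0],[0,0,0]],"hand":[0,0,0,0,0,0,0,0,0,0]}'; python3 -c "
from h import *
need([0.5222,0.1177,.142],-1.7216)
print(st()['ft_torque'],st()['joint_pos'][5])"
```

```text
clock: 17.75
eef_pos: [0.5229, 0.116, 0.1215]
tool_rot: [0.02, 1.0, -0.001, 0.001]
ft_force: [-3.2, 0.9, 8.9]
grip_width: 0.0108
travel [ 0.0008  0.0017 -0.0205] yaw 3.1012 drz -1.4604 F [-3.19  0.95  8.88] t 17.75
[ 0.12310205  0.81615097 -0.05735837] 0.2596444784135608
```

```bash

python3 -m crank '{"dr":[[0,0,0.04],[0,0,0.08],[0,0,0.11],[0,0,0.11]],"travel":[[0,0,0],[0,0,0],[0,0,0],[0,0,0]],"hand":[0,0,0,0]}'; python3 - <<'E'
from h import *
need([0.5222,0.1177,.142],-1.7216)
print(st()['ft_torque'],st()['joint_pos'][5])
from workcell import eyes
cv2.imwrite("pics/w9.png",eyes.camera("wrist")["color"][:,:,::-1])
E
```

```text
clock: 18.25
eef_pos: [0.5229, 0.1159, 0.1216]
tool_rot: [0.075, 0.997, -0.001, 0.001]
ft_force: [-3.2, 1.6, 9.5]
grip_width: 0.0107
travel [ 0.001   0.0016 -0.0204] yaw 2.9915 drz -1.57 F [-3.24  1.61  9.48] t 18.25
[ 0.06515484  0.79949415 -0.06283547] 0.36926721728857054
```

View pics/w9.png

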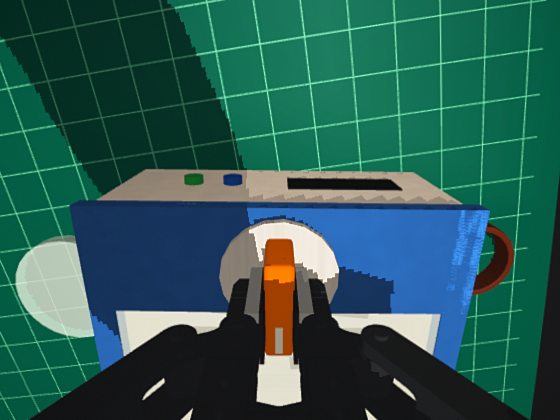

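```bash

python3 -m crank '{"dr":[[0,0,0],[0,0,0],[0,0,0],[0,0,0],[0,0,0],[0,0,0]],"travel":[[0,0,-0.0006],[0,0,-0.0012],[0,0,-0.0018],[0,0,-0.0024],[0,0,-0.003],[0,0,-0.003]],"hand":[0,0,0,0,0,0]}'
```

```text
clock: 19.05
eef_pos: [0.5228, 0.1159, 0.1239]
tool_rot: [0.075, 0.997, -0.001, 0.001]
ft_force: [-1.6, 1.3, 6.1]
grip_width: 0.0107
```

```bash

python3 -m crank '{"dr":[[0,0,0],[0,0,0],[0,0,0],[0,0,0]],"travel":[[0,0,-0.0005],[0,0,-0.001],[0,0,-0.0015],[0,0,-0.0015]],"hand":[0,0,0,0]}'
```

```text
clock: 19.55
eef_pos: [0.5229, 0.1159, 0.1253]
tool_rot: [0.075, 0.997, -0.001, 0.001]
ft_force: [-1.9, 0.6, 4.7]
grip_width: 0.0107
```

```bash

python3 -m crank '{"dr":[[0,0,0],[0,0,0],[0,0,0],[0,0,0]],"travel":[[0,0,0],[0,0,0],[0,0,0],[0,0,0]],"hand":[0.03,0.06,0.06,0.06]}'
python3 -m crank '{"dr":[[0,0,0],[0,0,0],[0,0,0],[0,0,0],[0,0,0],[0,0,0]],"travel":[[0,0,-0.01],[0,0,-0.03],[0,0,-0.06],[0,0,-0.1],[0,0,-0.12],[0,0,-0.12]],"hand":[0.06,0.06,0.06,0.06,0.06,0.06]}'; python3 - <<'E'
from h import *
from workcell import eyes
o=st(); im=eyes.camera("wrist")["color"][:,:,::-1]
Rt=Ro.from_quat(o['tool_rot']).as_matrix()
T=np.array([[-5.51554687e-04,-9.45029774e-01,-3.26983824e-01,8.48149535e-02],[9.99999848e-01,-5.16955121e-04,-1.92720914e-04,1.42196049e-03],[1.30910396e-05,-3.26983881e-01,9.45029916e-01,-1.42489210e-01],[0,0,0,1]])
Rc=(Rt@T[:3,:3]).T; t=-Rc@(Rt@T[:3,3]+o['eef_pos'])
W=dict(K=np.array([[359.618,0,278.515],[0,359.618,211.722],[0,0,1]]),D=np.array([-.02784,0,0,0,0]),R=Rc,t=t)
for d in(.017,.0175,.0215):
  P=[(-.175+x,y,.072-d) for x in(-.021,.021) for y in(-.006,.006)]+[(-.175,-.028,.044-d),(-.175,.028,.044-d)]
  print(d,proj(W,cham(cov(P,0),Q)).round(1).tolist(), proj(D,cham(cov(P,0),Q)).round(1).tolist())
cv2.imwrite("pics/w10.png",im)
a=eyes.camera("side")["color"][:,:,::-1]; cv2.imwrite("pics/sd10f.png",a);cv2.imwrite("pics/sd10.png",cv2.resize(a[145:315,180:330],None,fx=3.5,fy=3.5,interpolation=cv2.INTER_CUBIC))
E
```

```text
clock: 20.05
eef_pos: [0.5224, 0.1165, 0.1249]
tool_rot: [0.075, 0.997, -0.0, -0.0]
ft_force: [-0.2, 0.3, -1.0]
grip_width: 0.0599
clock: 20.8
eef_pos: [0.5237, 0.1169, 0.2477]
tool_rot: [0.075, 0.997, 0.001, 0.003]
ft_force: [-0.5, 0.3, -0.1]
grip_width: 0.06
0.017 [[268.3, 182.4], [285.8, 182.4], [268.8, 238.6], [285.3, 238.6], [241.2, 199.4], [313.0, 199.4]] [[288.8, 218.5], [286.2, 221.5], [272.8, 212.5], [270.0, 215.4], [285.5, 219.8], [273.0, 233.4]]
0.0175 [[268.3, 182.3], [285.7, 182.3], [268.8, 238.3], [285.3, 238.3], [241.3, 199.2], [313.0, 199.2]] [[288.8, 218.7], [286.2, 221.6], [272.8, 212.7], [270.0, 215.6], [285.5, 220.0], [273.0, 233.6]]
0.0215 [[268.5, 180.8], [285.6, 180.8], [268.9, 236.1], [285.2, 236.1], [241.8, 197.7], [312.5, 197.7]] [[288.8, 220.1], [286.1, 223.0], [272.8, 214.1], [270.0, 216.9], [285.5, 221.3], [273.0, 235.0]]
```

View pics/w10.png

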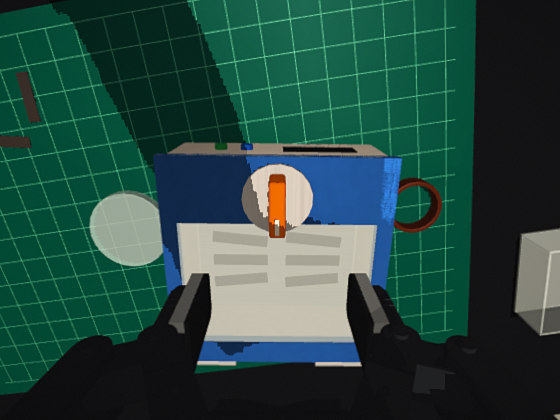

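View pics/sd10.png

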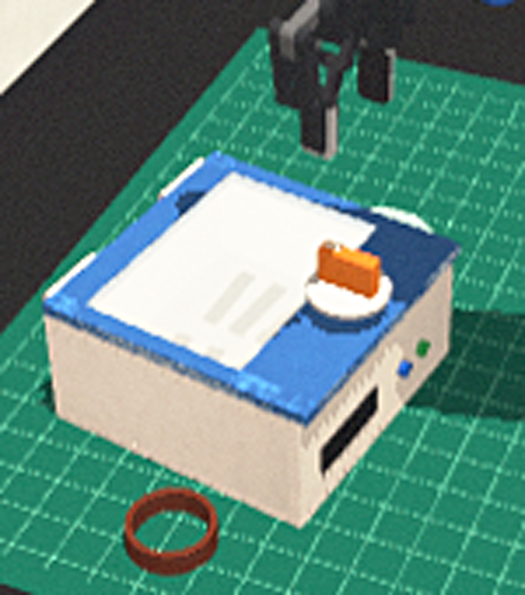

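```bash

python3 -m crank '{"dr":[[0,0,0],[0,0,0],[0,0,0],[0,0,0]],"travel":[[0,0,-0.02],[0,0,-0.02],[0,0,-0.02],[0,0,-0.02]],"hand":[0.06,0.06,0.06,0.06]}'; python3 - <<'E'
import cv2,numpy as np
from workcell import eyes
a=eyes.camera("side")["color"][:,:,::-1]; b=cv2.imread("pics/sd10f.png")
d=cv2.absdiff(np.ascontiguousarray(a),b)[200:300,185:312]; print(d.max(),d.mean(), d[10:45,75:110].max())
s=eyes.camera("scene")["color"][:,:,::-1]; cv2.imwrite("pics/scene11.png",s)
E
```

```text
clock: 21.4
eef_pos: [0.5219, 0.1165, 0.2639]
tool_rot: [0.075, 0.997, -0.0, -0.001]
ft_force: [-0.4, -0.0, 0.2]
grip_width: 0.0602
130 3.1884514435695537 127
```

View pics/scene11.png

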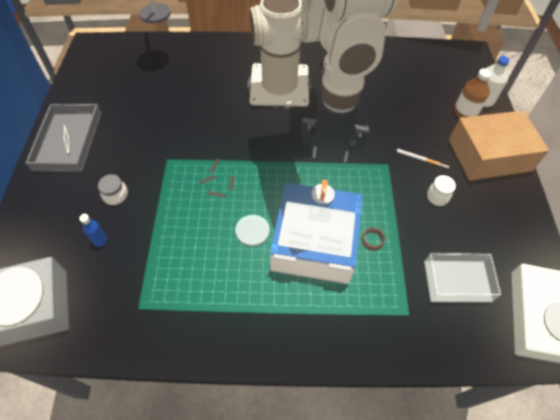

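```bash
python3 - <<'E'
import cv2,numpy as np
from workcell import eyes
a=eyes.camera("side")["color"][:,:,::-1]; b=cv2.imread("pics/sd10f.png")
f=lambda x:cv2.resize(np.ascontiguousarray(x[190:260,240:310]),None,fx=5.5,fy=5.5,interpolation=cv2.INTER_CUBIC)
cv2.imwrite("pics/cmp.png",np.hstack([f(b),f(a)]))
E
```

```text
(no output)
```

View pics/cmp.png

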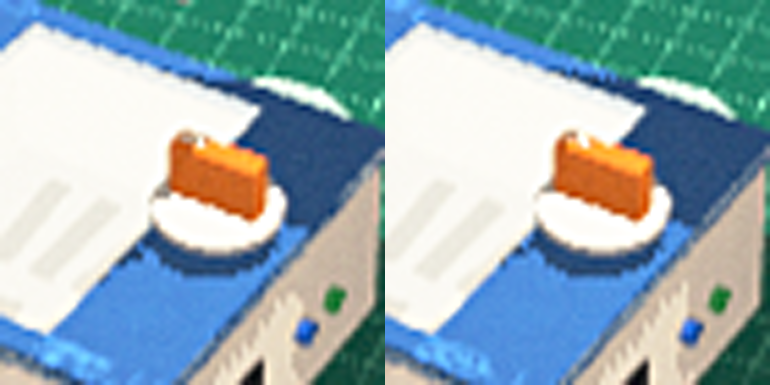

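The stud looks the same in both frames. Only the gripper's shadow moved, so it is at rest and held down in the notch. Handing in.

```bash
python3 -c "
from workcell import job
print(job.job_done())"
```

```text
the job is handed in; nothing more can be done
None
```

The cover is shut and the stud is turned a quarter turn clockwise, locked as far as I can tell, and let go. I handed the job in at about 21.5 s. No verdict was reported, and the interlock switch cannot be seen, so the lock is inferred from the stud's height and from it staying put.

- **Cover:** I pressed it down with closed fingertips beside the stud. They stopped at 103 mm, which is the height of the shut cover's top face, with 9 to 11 N on them.
- **Push:** I gripped the wing and pushed it in, mostly 0.8 mm at a time. At about 21 mm in, the tool all but stopped moving and the force rose from about 7 N to 10 N, so I took that as the buffer. The force on the tool never went above about 10 N.
- **Turn and release:** The tool turned 1.57 rad clockwise with almost no resisting torque. I let the stud rise about 3.8 mm before opening the fingers.

**Last checks:**
- The wing lies along the chamber's x, and the stud sits about 17 mm in. That matches the bottom depth less the 4 mm spring-up.
- Two pictures taken about half a second apart show the stud in the same place. An automatic difference of those pictures gave large values around the wing. Side by side I saw only the gripper's shadow move.
- The bystanders look unmoved in the scene picture.
- The gripper was clear, with its fingertips about 0.26 m above the bench and no force on the wrist beyond its noise.
- The wrist camera placed the wing about 2.6 mm away from where the fixed cameras did, so I gripped it between the two. It turned without trouble.

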